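# Tip an ingredient caddy out of its rack and stand it on the scale

## Task

Fetch the ingredient caddy with the straight bar grip on its lid (its neighbours have round knobs) from the tightly packed rack: by the bar, tip its top about 20 degrees out over the open front of the rack, its foot still in its place, so that the lid comes out from under the hold-down rail, then lift it out over the front lip. Set it down upright near the middle of the bench scale's steel pan, not letting go before it stands on the pan, and leave the two other caddies standing in the rack.

Things in the scene. Friction and masses are not known exactly. Their poses are not given: they have to be found in the camera images.
- bar_caddy: caddy to fetch: slim white box, grey lid, 80 (x) x 50 (y) x 120 mm tall, 0.2-0.45 kg. On the lid an upright grey bar to grip, 40 long (x) x 12 thick (y) x 28 mm high, middle at x = -16 mm, top 148 mm above the foot. Origin: centre of underside; z up, y along the row, -x to the rack's open front. Its foot is 6 mm above the table, on the floor of a fixed steel rack, in any of three places of the row
- knob_caddy_1: neighbour, same box, round knob (18 mm across, 18 high) on the lid; origin and axes alike; stays in the rack. All three caddies and the end cheeks stand 1.5 mm apart. The rack, over its floor: front lip 26 mm high, 12 mm in front of the boxes; back panel 6 mm behind them. The cheeks are 54 mm high beside the front of the boxes, as high as the rail beside the rear
- knob_caddy_2: second such neighbour with a knob; stays in the rack. Above the row the rack has a flat steel rail, 6 mm thick, underside 18 mm over the lids, covering the rear 24 mm of the lids: a caddy cannot go straight up, but tipped forward about its front foot edge it is free of the rail from about 12 degrees on, and up to 20 degrees it misses the front lip
- pan (a point): centre of the top face of the bench scale's steel pan, 150 x 150 mm, level, 50 mm above the table; the scale is fixed, its white housing 180 mm wide, 12 mm lower than the pan; pan axes x, y along the pan's edges, z up
There are look-alikes about, which are no part of the job. What is shaped like the bar_caddy but pink is not meant.

How it is judged:
By the outcome, as a careful person would: the job done as asked, in the order asked, and still so for the second after the job is handed in, with the robot touching nothing.
It also fails if it takes over 40 s, if anything falls off the work surface, if the arm or the gripper's body presses on something with over 40 N, if the wrist force passes 120 N, or if a joint passes its speed limit or range.

## Robot

A 6-joint arm with a two-finger parallel gripper is mounted at the origin on a cart in front of the work surface, level with it; the furniture and walls round the work are solid. World frame = base frame: x ahead of the robot, y to its left, z up, the work surface at z = 0. Lengths are in m, angles in rad, forces in N, time in s.
With the tool pointing down it reaches from about 0.275 to 1 m from the base axis. Payload 8.4 kg.
Tool frame: the origin (TCP) lies midway between the tips of the shut fingers; the grasp point (between the pads) lies 19 mm behind it; y points along the fingers, z is the direction in which the jaws open and shut, and the axes are right-handed (so a half turn about y gives the same grasp; the last joint's range is limited). The gripper opens to 85 mm and grips with 20 to 120 N. Pads are 22 mm wide; open, the fingers measure 114 mm over their backs; the gripper's body (76 mm by 85 mm) begins 54 mm behind the grasp point. The pads swing forward as they close: fully open they stand 13 mm farther back than shut.
Start: joints at [-1.236, 0.353, 1.633, -0, 1.155, -0.002], TCP at [0.207, -0.59, 0.196] pointing down, gripper open.
Joint ranges: [-2.63, 2.63], [-0.92, 2.1], [0.06, 2.66], [-1.3, 4.44], [0, 2.69], [-3.02, 3.02]. Speed limits (rad/s): [2.22, 2.22, 2.79, 3.14, 3.14, 3.14].

## Interface

Orientations are given as a 3x3 rotation matrix whose columns are the frame's x, y, z axes.
In Python, from bench import ctrl gives the robot as it stands.
- The arm moves only by the tool step_arm, never from a script. Its argument "motion" is one flat list of numbers, 7 for each row, row after row: the finger opening in mm, from 0 to 85.4, then the shift along the tool's x, y, z in units of 25 mm (1.0 is 25 mm), then the turn, a rotation vector about the tool's x, y, z in rad. A call has 1 to 10 rows; each row is the pose to reach, as a shift and turn from the pose commanded when the call began, along the tool's axes at that moment; what a row does not reach only later rows make up. A row lasts 1/10 s, in which the tool goes at most 50 mm and 8.59 degrees, less where a joint would pass 70% of its speed; a pose out of reach is approached as far as the arm can. A call with a gripper value outside its range is refused whole. The fingers move at their own pace and stop on an object; the grip force is fixed at half the most. Time passes only in rows, so rows that repeat a pose let the fingers close. It gives the time, the measured TCP pose, the force and the opening at its end, in the units of the state.
- ctrl.get_obs(): the state, without advancing time (a new reading comes with each control period).
- ctrl.get_image(name): name is "side" or "top" or "wrist"; returns (picture, depth): 480x640x3 uint8, red, green, blue; 480x640 float32, m along the optical axis (not along the pixel's ray), 0 where there is no reading.
- ctrl.camera_info(name): a dict with "camera_matrix" (3x3 intrinsics, pixels), "origin" and "rotation" of the camera in the world; the wrist camera has in their place "tool_from_camera" (4x4, takes a point from camera to tool coordinates, whose origin is the TCP and whose axes are the tool frame's). Camera axes: x right, y down, z forward; pixel columns grow to the right and rows downward; lengths in m; the calibration is good to about 2 mm. A picture is of the moment at which its call begins: read the wrist's pose just before it. camera_info takes no time and is no camera call.
- ctrl.hand_in(): hands the job in, once; it reports no verdict.
The state is a dict: "clock": time; "joint_pos": joint angles; "joint_velocities": joint speeds; "effort": joint torques, N m; "tcp_pos": TCP position; "orientation": TCP orientation; "ft_force": force on the tool from outside, world axes, zero at the start; "ft_torque": the same for the moment, N m; "opening": finger opening in m.
Only numpy, scipy, OpenCV 4.12 (cv2) and the standard library are available. Lean on these libraries where they do the work, as an engineer would, in place of code of your own. Each camera call takes 0.05 s, during which the arm holds its last target.

## Working session

There is one attempt and no reset: what is moved stays moved. The work goes in short steps, Python scripts to look and compute and a tool call to move; the robot and the scene stay as the last step left them, time stands still between calls to the robot, and variables do not carry over. Pictures are saved under pics/ and viewed, and the job is handed in when it is done.

Besides the shell and the picture viewer there is one more tool, called after "Emit:" in YAML: its name, and indented under it one key for each argument. step_arm: Moves the arm, as the interface text tells. Its arguments: {"type":"object","properties":{"motion":{"type":"array","items":{"type":"number"}}},"required":["motion"]}

```bash
ls; mkdir -p pics; cat > h.py <<'E'
import numpy as np, cv2
from bench import ctrl
def grab(n,tag):
    o=ctrl.get_obs()
    im,d=ctrl.get_image(n)
    cv2.imwrite(f'pics/{tag}.png',im[:,:,::-1]); np.save(f'pics/{tag}_d.npy',d)
    ci=ctrl.camera_info(n)
    K=np.array(ci['camera_matrix'])
    if 'origin' in ci: R=np.array(ci['rotation']);t=np.array(ci['origin'])
    else:
        T=np.array(ci['tool_from_camera']);Ro=np.array(o['orientation']).reshape(3,3)
        R=Ro@T[:3,:3];t=Ro@T[:3,3]+np.array(o['tcp_pos'])
    np.savez(f'pics/{tag}_c.npz',K=K,R=R,t=t)
    return im,d
def load(tag):
    c=np.load(f'pics/{tag}_c.npz');return cv2.imread(f'pics/{tag}.png'),np.load(f'pics/{tag}_d.npy'),c['K'],c['R'],c['t']
def cloud(tag):
    im,d,K,R,t=load(tag)
    v,u=np.mgrid[:480,:640]
    p=np.stack([(u-K[0,2])/K[0,0]*d,(v-K[1,2])/K[1,1]*d,d],-1)
    P=p@R.T+t; P[d<=0]=np.nan
    return im,P
E
python3 - <<'E'
from h import *
for n in('side','top','wrist'):
    grab(n,n+'0')
    i=load(n+'0');print(n,i[2].round(1).tolist(),i[3].round(3).tolist(),i[4].round(3))
o=ctrl.get_obs()
for k in o:print(k,np.round(o[k],4).tolist())
E
```

```text
pics
side [[452.5, 0.0, 323.4], [0.0, 452.5, 248.4], [0.0, 0.0, 1.0]] [[0.695, 0.499, -0.518], [0.719, -0.473, 0.509], [0.009, -0.726, -0.687]] [ 0.998 -0.589  0.633]
top [[547.7, 0.0, 315.7], [0.0, 547.7, 236.9], [0.0, 0.0, 1.0]] [[0.022, -0.99, 0.138], [-1.0, -0.021, 0.01], [-0.007, -0.138, -0.99]] [ 0.418 -0.158  1.116]
wrist [[337.4, 0.0, 314.7], [0.0, 337.4, 239.5], [0.0, 0.0, 1.0]] [[0.33, -0.906, -0.265], [-0.944, -0.318, -0.091], [-0.002, 0.28, -0.96]] [ 0.274 -0.567  0.374]
clock 0.15
joint_pos [-1.2364, 0.3535, 1.634, -0.0, 1.1552, -0.0024]
joint_velocities [-0.0003, -0.004, -0.0024, -0.0015, -0.0007, -0.0004]
effort [0.0017, -60.5636, -34.2338, 0.0001, 0.0062, 0.0]
tcp_pos [0.2064, -0.5895, 0.1956]
orientation [[-0.9438, -0.0004, 0.3304], [-0.3304, 0.001, -0.9438], [0.0, -1.0, -0.0011]]
ft_force [0.5211, 0.1824, -0.5698]
ft_torque [0.0687, -0.0049, 0.0074]
opening 0.0857
```

View pics/top0.png

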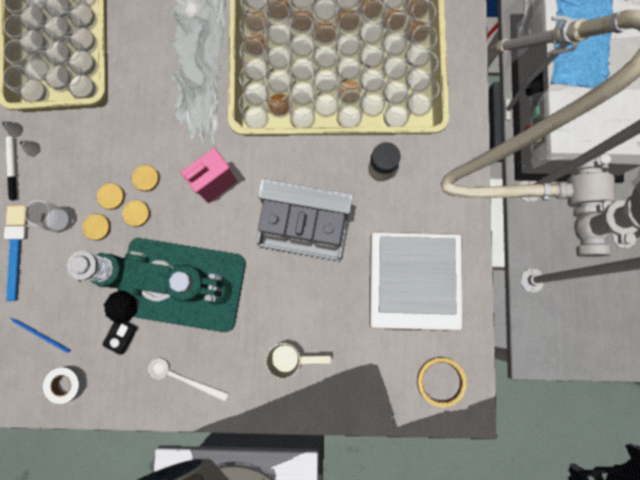

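View pics/side0.png

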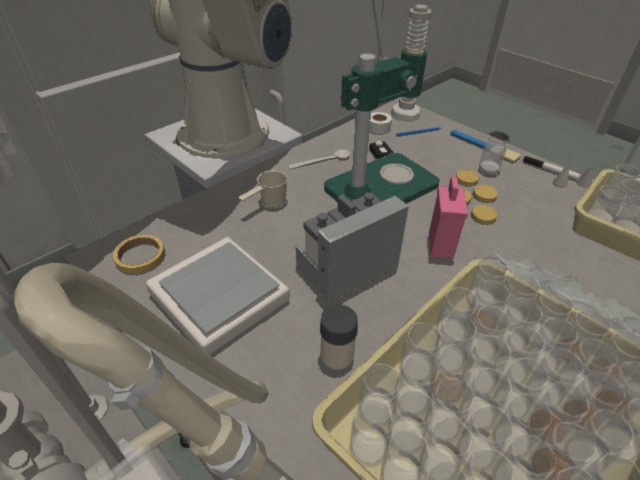

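View pics/wrist0.png

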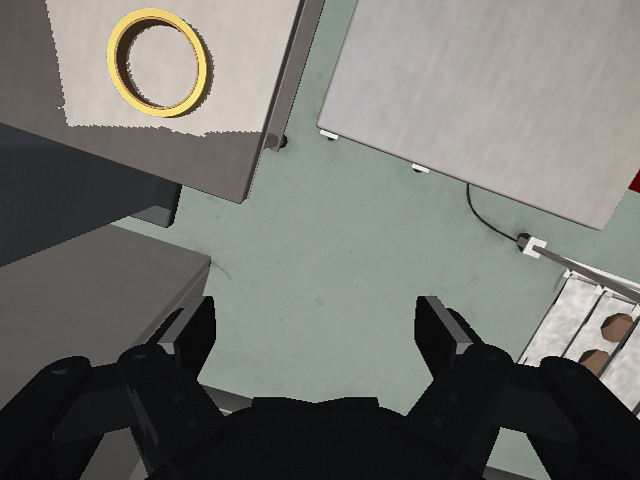

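The top view shows the rack at about (305,218). The middle caddy has a bar at (302,222), with knobs at (273,218) and (330,228). The candidates are that bar, the pink bar look-alike at (209,175), and the two knob caddies. I choose the middle one and will check it in a close crop and measure it.

```bash
python3 - <<'E'
from h import *
im,P=cloud('top0')
cv2.imwrite('pics/crop1.png',cv2.resize(im[165:275,240:370],None,fx=6,fy=5.4,interpolation=cv2.INTER_CUBIC))
im2,P2=cloud('side0')
cv2.imwrite('pics/crop2.png',cv2.resize(im2[170:310,280:420],None,fx=4.2,fy=4.2,interpolation=cv2.INTER_CUBIC))
def show(P,u0,u1,v0,v1,zmin,zmax):
    Q=P[v0:v1,u0:u1].reshape(-1,3);Q=Q[(Q[:,2]>zmin)&(Q[:,2]<zmax)];return Q
for nm,a in dict(bar_region=(290,316,205,240,.145,.165),rail=(250,360,175,215,.140,.17),lids=(258,352,195,250,.115,.135),pan=(380,455,240,315,.04,.06),lip=(250,350,235,265,.02,.045)).items():
    Q=show(P,*a);print(nm,len(Q),np.median(Q,0).round(4) if len(Q) else '',Q.min(0).round(3) if len(Q) else '',Q.max(0).round(3) if len(Q) else '')
    if len(Q)>20:
        r=cv2.minAreaRect((Q[:,:2]*1000).astype(np.float32));print(r)
for (u,v) in [(302,222),(302,212),(302,230),(300,190),(273,218),(330,228),(209,175),(180,285),(420,275)]:print((u,v),P[v,u].round(4))
E
```

```text
bar_region 173 [ 0.5809 -0.1191  0.1528] [ 0.559 -0.145  0.146] [ 0.611 -0.11   0.159]
((588.2607421875, -123.08711242675781), (21.471603393554688, 59.49648666381836), 63.2473030090332)
rail 1876 [ 0.6279 -0.125   0.15  ] [ 0.593 -0.211  0.141] [ 0.659 -0.041  0.156]
((616.1812133789062, -124.29950714111328), (167.74044799804688, 63.23066329956055), 81.5665512084961)
lids 2384 [ 0.5849 -0.1227  0.1258] [ 0.544 -0.211  0.115] [ 0.627 -0.04   0.134]
((585.0089111328125, -124.0356216430664), (169.91323852539062, 75.48188781738281), 87.10514068603516)
pan 5509 [ 0.4935 -0.3452  0.0499] [ 0.42  -0.418  0.04 ] [ 0.567 -0.272  0.057]
((493.13214111328125, -345.6307373046875), (144.39303588867188, 147.46762084960938), 1.1106723546981812)
lip 370 [ 0.5464 -0.1131  0.0316] [ 0.526 -0.195  0.02 ] [ 0.572 -0.029  0.045]
((549.895263671875, -111.93714141845703), (165.65414428710938, 39.959163665771484), 87.0738525390625)
(302, 222) [ 0.579  -0.1225  0.1524]
(302, 212) [ 0.5966 -0.1221  0.155 ]
(302, 230) [ 0.5671 -0.1222  0.1357]
(300, 190) [ 0.6378 -0.1173  0.15  ]
(273, 218) [ 0.5863 -0.0699  0.1458]
(330, 228) [ 0.5702 -0.1727  0.1457]
(209, 175) [0.6696 0.0546 0.1206]
(180, 285) [0.4544 0.0453 0.3241]
(420, 275) [ 0.4965 -0.3513  0.0477]
```

View pics/crop1.png

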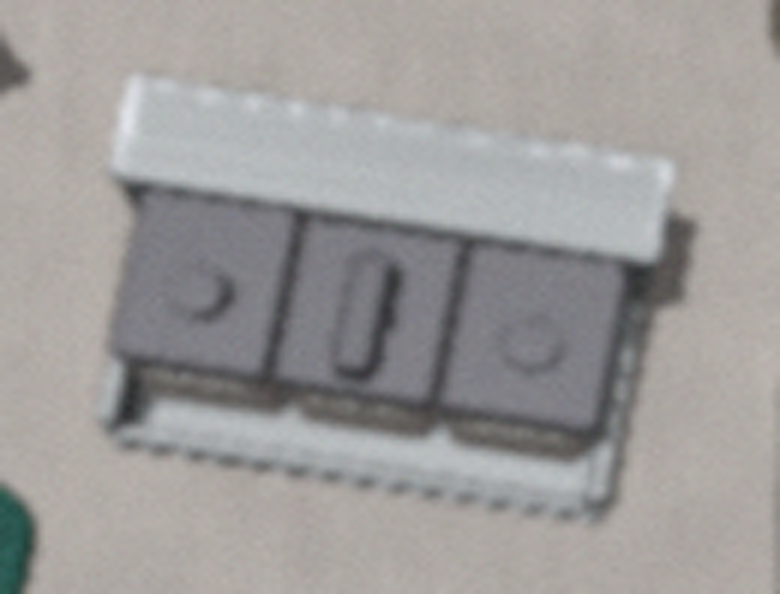

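View pics/crop2.png

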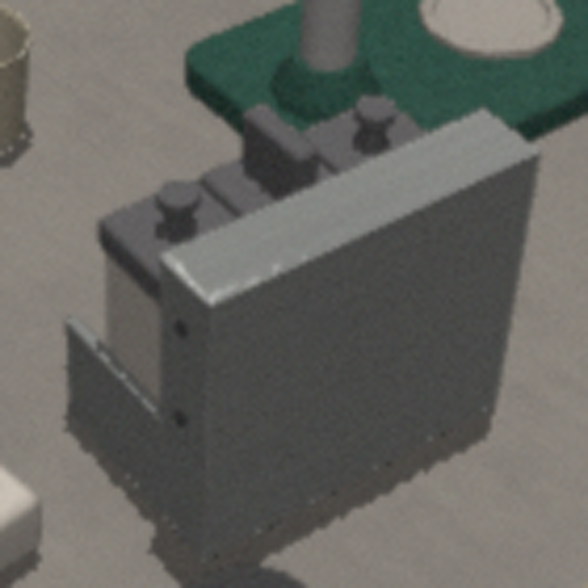

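```bash
cat >> h.py <<'E'
def px2plane(tag,u,v,z):
    im,d,K,R,t=load(tag); r=R@np.array([(u-K[0,2])/K[0,0],(v-K[1,2])/K[1,1],1]); return t+r*(z-t[2])/r[2]
def proj(tag,P):
    im,d,K,R,t=load(tag); p=(np.atleast_2d(P)-t)@R@K.T; return p[:,:2]/p[:,2:]
E
python3 - <<'E'
from h import *
c=lambda x,y:(240+(x+.5)/6-.5,165+(y+.5)/5.4-.5)
q={k:px2plane('top0',*c(*a),.126) for k,a in dict(gl0=(297,212),gl1=(270,372),gr0=(463,240),gr1=(437,402)).items()}
for k in q:print(k,q[k].round(4))
for a,b in(('gl1','gl0'),('gr1','gr0')):
    d=q[b]-q[a];print('x-axis yaw',np.degrees(np.arctan2(d[1],d[0])))
for a,b in(('gr0','gl0'),('gr1','gl1')):
    d=q[b]-q[a];print('y yaw',np.degrees(np.arctan2(-d[0],d[1])),np.linalg.norm(d))
im,P=cloud('top0'); im2,P2=cloud('side0')
for nm,p in(('top',P),('side',P2)):
    Q=p.reshape(-1,3);s=(Q[:,0]>.3)&(Q[:,0]<.62)&(Q[:,1]>-.08)&(Q[:,1]<.2)&(Q[:,2]>.17);Q=Q[s];print(nm,len(Q),Q.min(0).round(3),Q.max(0).round(3))
# side: rack back panel orientation
Q=P2[210:285,325:405].reshape(-1,3);Q=Q[(Q[:,2]>.02)&(Q[:,2]<.13)]
for _ in range(5):
    m=np.median(Q,0) if _==0 else Q.mean(0); n=np.linalg.svd(Q-Q.mean(0),full_matrices=False)[2][2]; r=(Q-Q.mean(0))@n; Q=Q[abs(r)<2*r.std()+1e-4]
print('back',n.round(3),Q.mean(0).round(4),r.std(),len(Q))
E
```

```text
gl0 [ 0.6167 -0.0969  0.126 ]
gl1 [ 0.5614 -0.0902  0.126 ]
gr0 [ 0.6081 -0.148   0.126 ]
gr1 [ 0.5522 -0.1413  0.126 ]
x-axis yaw -6.859968938143936
x-axis yaw -6.849239536992986
y yaw -9.617308249518079 0.05189481950011928
y yaw -10.18934665594355 0.05193292042675479
top 5777 [ 0.402 -0.002  0.233] [0.507 0.186 0.486]
side 6017 [ 0.418 -0.006  0.17 ] [0.509 0.191 0.403]
back [-0.987  0.16   0.002] [ 0.6442 -0.1332  0.0796] 0.0006261936382984641 2795
```

```bash
cat >> h.py <<'E'
from scipy.spatial.transform import Rotation as Rn
YAW=np.radians(-9.2)
CX=np.array([np.cos(YAW),np.sin(YAW),0]);CY=np.array([-np.sin(YAW),np.cos(YAW),0]);CZ=np.array([0,0,1.])
def Rtool(tilt=0,cx=CX,cy=CY):
    # tilt rad forward; tool x=-cx, y=-up, z=-cy  (option A)
    R=Rn.from_rotvec(-tilt*cy).as_matrix()
    return R@np.stack([-cx,-CZ,-cy],1)
def rel(p,R,p0=None,R0=None):
    o=ctrl.get_obs()
    if p0 is None:p0=np.array(o['tcp_pos'])
    if R0 is None:R0=np.array(o['orientation']).reshape(3,3)
    return np.r_[R0.T@(np.asarray(p)-p0)/.025, Rn.from_matrix(R0.T@R).as_rotvec()]
def st():
    o=ctrl.get_obs();print('t',round(o['clock'],2),'p',np.round(o['tcp_pos'],4),'open',round(o['opening'],4),'F',np.round(o['ft_force'],1),'T',np.round(o['ft_torque'],2),'j',np.round(o['joint_pos'],3));return o
E
python3 - <<'E'
from h import *
im,P=cloud('top0'); im2,P2=cloud('side0')
Q=np.r_[P.reshape(-1,3),P2.reshape(-1,3)];s=(Q[:,0]>.3)&(Q[:,0]<.56)&(Q[:,1]>-.08)&(Q[:,1]<.2);Q=Q[s]
for z in np.arange(.05,.5,.05):
    q=Q[(Q[:,2]>z)&(Q[:,2]<z+.05)]
    if len(q)>5:print(round(z,2),len(q),np.percentile(q,[1,99],axis=0).round(3).tolist())
print(Rtool(0)); bar=np.array([.5963,-.1222,0])-.016*CX;print(bar)
print(rel([bar[0],bar[1],.28],Rtool(0)).round(3)); print(rel([.35,-.42,.30],Rtool(0)).round(3))
E
```

```text
0.05 527 [[0.301, -0.077, 0.05], [0.557, 0.054, 0.099]]
0.1 295 [[0.448, 0.03, 0.101], [0.474, 0.054, 0.149]]
0.15 732 [[0.449, 0.03, 0.151], [0.507, 0.182, 0.2]]
0.2 971 [[0.442, -0.003, 0.201], [0.501, 0.17, 0.25]]
0.25 4228 [[0.433, -0.003, 0.251], [0.506, 0.167, 0.3]]
0.3 3502 [[0.426, 0.021, 0.3], [0.5, 0.174, 0.347]]
0.35 1601 [[0.421, 0.094, 0.351], [0.496, 0.184, 0.396]]
0.4 14 [[0.421, 0.09, 0.4], [0.431, 0.098, 0.403]]
0.45 877 [[0.403, 0.061, 0.46], [0.439, 0.094, 0.484]]
[[-0.98713627  0.         -0.15988119]
 [ 0.15988119  0.         -0.98713627]
 [ 0.         -1.          0.        ]]
[ 0.58050582 -0.1196419   0.        ]
[-2.0335e+01 -3.3620e+00 -1.2797e+01  1.0000e-03  4.9700e-01  0.0000e+00]
[-7.663e+00 -4.170e+00 -4.506e+00  1.000e-03  4.970e-01  0.000e+00]
```

Emit:
step_arm:
  motion: [40,0,-2,0,0,0,0,40,-20.3,-3.4,-12.8,0,0.497,0,40,-20.3,-3.4,-12.8,0,0.497,0,40,-20.3,-3.4,-12.8,0,0.497,0,40,-20.3,-3.4,-12.8,0,0.497,0,40,-20.3,-3.4,-12.8,0,0.497,0,40,-20.3,-3.4,-12.8,0,0.497,0,40,-20.3,-3.4,-12.8,0,0.497,0,40,-20.3,-3.4,-12.8,0,0.497,0,40,-20.3,-3.4,-12.8,0,0.497,0]

```text
clock: 1.15
tcp_pos: [0.4845, -0.2394, 0.2723]
orientation: [[-0.987, 0.0, -0.16], [0.16, -0.0, -0.987], [-0.0, -1.0, 0.0]]
ft_force: [1.4, -1.3, -1.7]
opening: 0.0403
```

```bash
python3 - <<'E'
from h import *
o=st();print(rel([.5805,-.1196,.28],Rtool(0)).round(3))
E
```

```text
t 1.15 p [ 0.4845 -0.2394  0.2723] open 0.0403 F [ 1.4 -1.3 -1.7] T [-0.03 -0.06 -0.03] j [-0.462  0.154  1.725 -0.     1.263  1.269]
[-3.028 -0.308 -5.343 -0.     0.    -0.   ]
```

Emit:
step_arm:
  motion: [40,-3,-0.3,-5.3,0,0,0,40,-3,-0.3,-5.3,0,0,0,40,-3,-0.3,-5.3,0,0,0,40,-3,-0.3,-5.3,0,0,0,40,-3,-0.3,-5.3,0,0,0]

```text
clock: 1.65
tcp_pos: [0.5791, -0.1213, 0.2791]
orientation: [[-0.988, -0.001, -0.157], [0.157, -0.0, -0.988], [0.001, -1.0, 0.0]]
ft_force: [-0.8, -0.2, -0.2]
opening: 0.0398
```

```bash
python3 - <<'E'
from h import *
o=st();grab('wrist','w1');grab('side','s1');grab('top','t1');st()
bar=np.array([.5963,-.1222,0])-.016*CX
for s in(-.02,.02):
  for t in(-.006,.006):print(proj('w1',bar+s*CX+t*CY+[0,0,.154]).round(1))
E
```

```text
t 1.65 p [ 0.5791 -0.1213  0.2791] open 0.0398 F [-0.8 -0.2 -0.2] T [ 0.03  0.04 -0.02] j [-0.209  0.234  1.61  -0.     1.299  1.52 ]
t 1.8 p [ 0.5779 -0.1234  0.2794] open 0.0397 F [-0.8  0.7 -0.8] T [-0.01  0.01  0.03] j [-0.213  0.233  1.611 -0.     1.299  1.519]
[[318.4 240.8]]
[[305.6 240.7]]
[[318.6 198.5]]
[[305.4 198.4]]
```

View pics/w1.png

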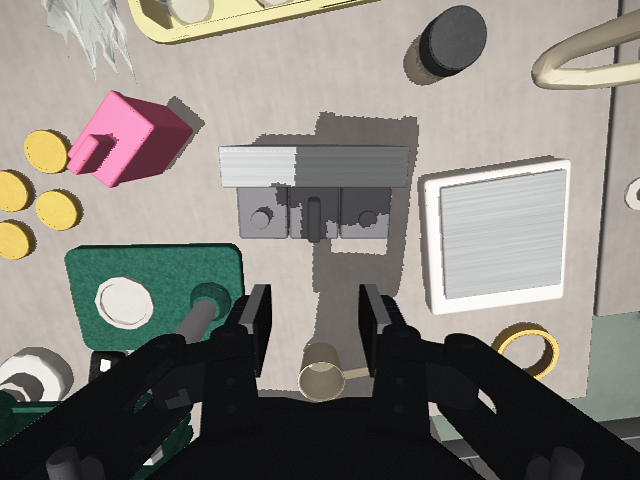

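View pics/s1.png

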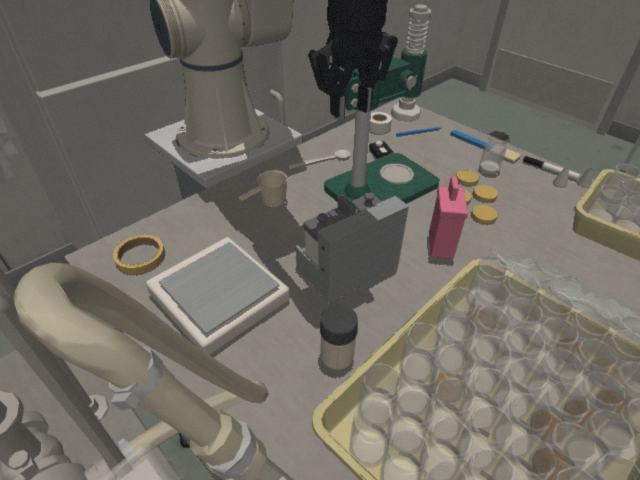

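```bash
python3 - <<'E'
from h import *
st();grab('wrist','w2');st()
im,P=cloud('w2')
cv2.imwrite('pics/cropw.png',cv2.resize(im[140:260,230:400],None,fx=4.6,fy=4.6,interpolation=cv2.INTER_CUBIC))
bar=np.array([.5963,-.1222,0])-.016*CX
for s in(-.02,.02):
  for t in(-.006,.006):print(proj('w2',bar+s*CX+t*CY+[0,0,.154]).round(1))
Q=P.reshape(-1,3);s=(abs(Q[:,:2]-bar[:2])<.04).all(1)&(Q[:,2]>.149)&(Q[:,2]<.162)&(((Q-bar)@CX)<.024);Q=Q[s];print(len(Q))
a=(Q-bar)@CX;b=(Q-bar)@CY
print(np.percentile(a,[1,50,99]).round(4),np.percentile(b,[1,50,99]).round(4),np.median(Q[:,2]))
E
```

```text
t 1.8 p [ 0.5779 -0.1234  0.2794] open 0.0397 F [-0.8  0.7 -0.8] T [-0.01  0.01  0.03] j [-0.213  0.233  1.611 -0.     1.299  1.519]
t 1.85 p [ 0.5779 -0.1236  0.2796] open 0.04 F [0.6 0.8 0.5] T [0.06 0.05 0.05] j [-0.213  0.232  1.611 -0.     1.299  1.52 ]
[[316.  239.9]]
[[303.2 239.9]]
[[316.  197.6]]
[[302.8 197.6]]
534
[-0.021  -0.0008  0.0177] [-0.0069 -0.0014  0.0043] 0.15464992997958085
```

View pics/cropw.png

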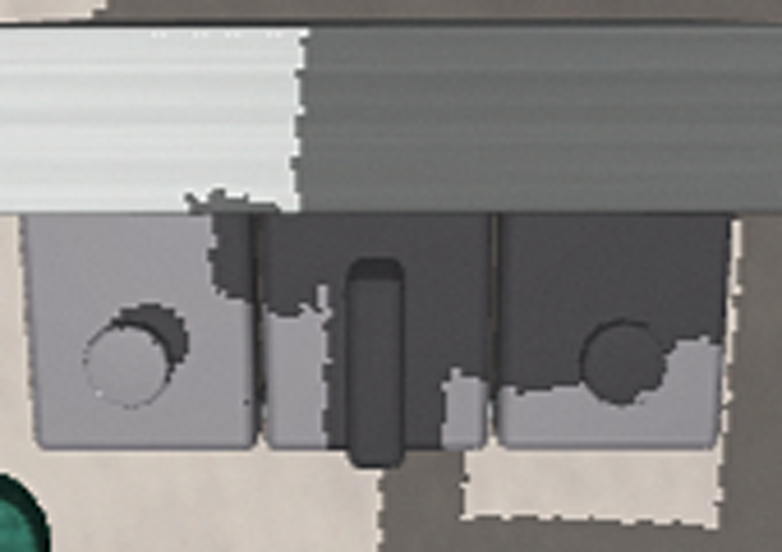

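```bash
cat >> h.py <<'E'
BAR=np.array([.5963,-.1222,0])-.017*CX-.0012*CY
E
python3 - <<'E'
from h import *
print(BAR,rel(BAR+[0,0,.172],Rtool(0)).round(3))
E
```

```text
[ 0.57932683 -0.12066658  0.        ] [-3.800e-02  4.303e+00 -1.250e-01 -0.000e+00 -1.000e-03  0.000e+00]
```

Emit:
step_arm:
  motion: [34,-0.04,2.2,-0.12,0,0,0,34,-0.04,3.6,-0.12,0,0,0,34,-0.04,4.3,-0.12,0,0,0,34,-0.04,4.3,-0.12,0,0,0,34,-0.04,4.3,-0.12,0,0,0]

```text
clock: 2.35
tcp_pos: [0.5803, -0.1206, 0.1729]
orientation: [[-0.987, 0.0, -0.161], [0.161, -0.0, -0.987], [-0.0, -1.0, 0.0]]
ft_force: [0.7, -0.2, -0.3]
opening: 0.0339
```

```bash
python3 - <<'E'
from h import *
st();grab('wrist','w3');o=st()
R=np.array(o['orientation']);p=np.array(o['tcp_pos'])
for y in(0,.02,.04):print('tool axis',y,proj('w3',p+R[:,1]*y).round(1))
for s in(-.02,.02):
  for t in(-.006,.006):print(proj('w3',BAR+s*CX+t*CY+[0,0,.154]).round(1))
im=load('w3')[0]
cv2.imwrite('pics/cropw3.png',cv2.resize(im[160:400,200:430],None,fx=2.5,fy=2.5,interpolation=cv2.INTER_CUBIC))
E
```

```text
t 2.35 p [ 0.5803 -0.1206  0.1729] open 0.0339 F [ 0.7 -0.2 -0.3] T [ 0.03 -0.02  0.01] j [-0.207  0.326  1.728 -0.     1.087  1.525]
t 2.4 p [ 0.5809 -0.1205  0.1736] open 0.0343 F [-0.4 -0.4  0.4] T [-0.03 -0.02  0.  ] j [-0.207  0.325  1.727 -0.     1.087  1.525]
tool axis 0 [[313.1 271.2]]
tool axis 0.02 [[313.3 259.3]]
tool axis 0.04 [[313.4 249.3]]
[[323.4 291.3]]
[[304.6 291.3]]
[[323.8 230.8]]
[[304.  230.8]]
```

View pics/cropw3.png

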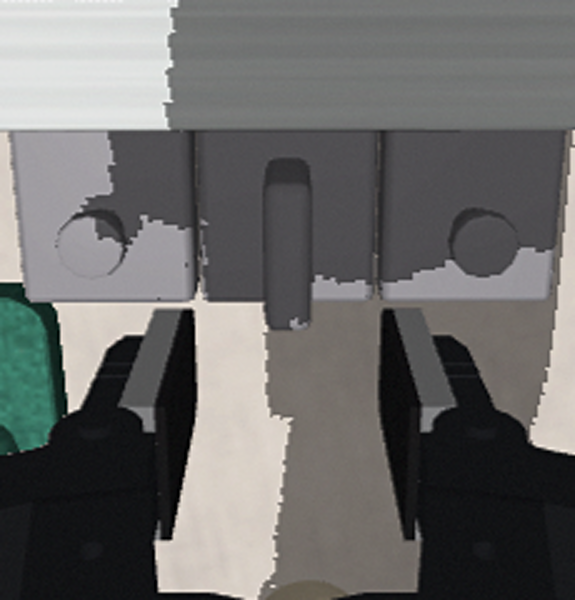

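Emit:
step_arm:
  motion: [34,0.04,0.8,0,0,0,0,34,0.04,1.4,0,0,0,0,34,0.04,1.7,0,0,0,0,34,0.04,1.7,0,0,0,0,34,0.04,1.7,0,0,0,0]

```text
clock: 2.9
tcp_pos: [0.5796, -0.1195, 0.1302]
orientation: [[-0.987, 0.0, -0.16], [0.16, -0.0, -0.987], [-0.0, -1.0, 0.0]]
ft_force: [0.3, 0.4, -0.7]
opening: 0.0338
```

```bash
python3 - <<'E'
from h import *
st();grab('wrist','w4');o=st()
im=load('w4')[0]
cv2.imwrite('pics/cropw4.png',cv2.resize(im[160:400,200:430],None,fx=2.5,fy=2.5,interpolation=cv2.INTER_CUBIC))
E
```

```text
t 2.9 p [ 0.5796 -0.1195  0.1302] open 0.0338 F [ 0.3  0.4 -0.7] T [-0.02  0.   -0.01] j [-0.206  0.372  1.767 -0.     1.002  1.525]
t 2.95 p [ 0.5798 -0.1195  0.1304] open 0.0342 F [ 0.2 -0.2 -1.1] T [ 0.02 -0.03 -0.03] j [-0.206  0.372  1.767  0.     1.002  1.525]
```

View pics/cropw4.png

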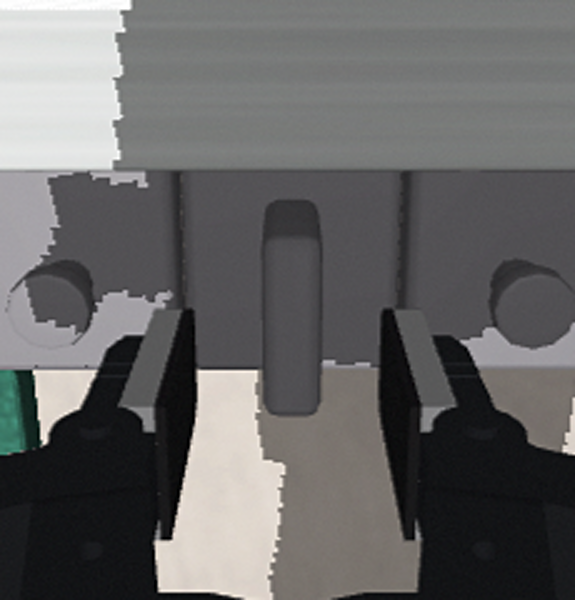

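The bar sits between the fingers, its centre at crop x of about 292 against the finger midline at 287. It is about 0.9 mm off, so I correct that and close.

Emit:
step_arm:
  motion: [34,0,0,0.035,0,0,0,34,0,0,0.035,0,0,0,6,0,0,0.035,0,0,0,6,0,0,0.035,0,0,0,6,0,0,0.035,0,0,0,6,0,0,0.035,0,0,0,6,0,0,0.035,0,0,0,6,0,0,0.035,0,0,0]

```text
clock: 3.75
tcp_pos: [0.5792, -0.1203, 0.1297]
orientation: [[-0.987, -0.0, -0.16], [0.16, 0.0, -0.987], [0.0, -1.0, -0.0]]
ft_force: [-0.7, 0.2, -0.7]
opening: 0.0058
```

```bash
python3 - <<'E'
from h import *
o=st()
p=np.array(o['tcp_pos']);R=np.array(o['orientation']).reshape(3,3)
# pivot: bar centre is BAR (caddy x=-16) ; pivot caddy x=-40, z=.006
piv=BAR-.024*CX+[0,0,.006]
for a in range(0,20,2):
    a=min(a if a<19 else 19,19)
    Q=Rn.from_rotvec(-np.radians(a)*CY)
    t=piv+Q.apply(p-piv); print(a,rel(t,Q.as_matrix()@R,p,R).round(3).tolist())
Q=Rn.from_rotvec(-np.radians(19.5)*CY);t=piv+Q.apply(p-piv); print(19.5,rel(t,Q.as_matrix()@R,p,R).round(3).tolist())
E
```

```text
t 3.75 p [ 0.5792 -0.1203  0.1297] open 0.0058 F [-0.7  0.2 -0.7] T [-0.06 -0.02  0.03] j [-0.207  0.372  1.768  0.     1.002  1.524]
0 [0.0, 0.0, 0.0, 0.0, 0.0, 0.0]
2 [0.173, -0.03, -0.0, 0.0, -0.0, 0.035]
4 [0.347, -0.054, -0.0, 0.0, -0.0, 0.07]
6 [0.522, -0.072, -0.0, 0.0, -0.0, 0.105]
8 [0.698, -0.084, -0.0, 0.0, -0.0, 0.14]
10 [0.873, -0.09, -0.0, 0.0, -0.0, 0.175]
12 [1.049, -0.09, -0.0, 0.0, -0.0, 0.209]
14 [1.225, -0.083, -0.0, 0.0, -0.0, 0.244]
16 [1.4, -0.071, -0.001, 0.0, -0.0, 0.279]
18 [1.575, -0.052, -0.001, 0.0, -0.0, 0.314]
19.5 [1.706, -0.034, -0.001, 0.0, -0.0, 0.34]
```

The opening reads 5.8 mm, but the bar is 12 mm thick, so something is off. I'll look.

```bash
python3 - <<'E'
from h import *
grab('wrist','w5');grab('side','s5');o=st()
im=load('w5')[0];s=load('s5')[0]
a=cv2.resize(im[160:400,200:430],None,fx=1.7,fy=2.5,interpolation=cv2.INTER_CUBIC)
b=cv2.resize(s[130:290,290:420],(391,600),interpolation=cv2.INTER_CUBIC)
cv2.imwrite('pics/c5.png',np.hstack([a,b]))
E
```

```text
t 3.85 p [ 0.5791 -0.1203  0.1296] open 0.0061 F [ 0.5 -1.2  0.1] T [ 0.01 -0.02  0.  ] j [-0.207  0.372  1.768  0.     1.002  1.524]
```

View pics/c5.png

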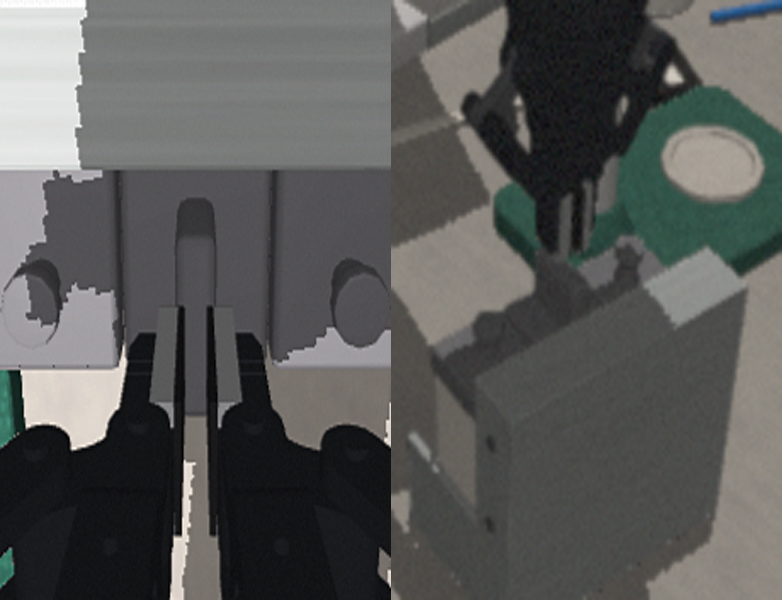

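```bash
python3 - <<'E'
from h import *
o=st();p=np.array(o['tcp_pos'])
print('tcp proj side',proj('s5',p).round(1),'bar top c',proj('s5',BAR+[0,0,.154]).round(1), 'w5 tcp',proj('w5',p).round(1))
for tag in('s5','w5'):
    im,P=cloud(tag)
    Q=P.reshape(-1,3);C=im.reshape(-1,3)
    d=Q-BAR
    s=(abs(d@CX)<.06)&(abs(d@CY)<.03)&(Q[:,2]>.12)&(Q[:,2]<.25)
    d=d[s];
    a=d@CX;b=d@CY
    for z in np.arange(.12,.25,.01):
        m=(d[:,2]>z)&(d[:,2]<z+.01)
        if m.sum()>3:print(tag,round(z,2),m.sum(),'x',np.percentile(a[m],[2,50,98]).round(3),'y',np.percentile(b[m],[2,50,98]).round(3))
im=load('s5')[0]
for q in (p,):
    u,v=proj('s5',q)[0];cv2.circle(im,(int(round(u)),int(round(v))),1,(0,0,255),-1)
for dx in(-.02,.02):
  for dy in(-.006,.006):
    u,v=proj('s5',BAR+dx*CX+dy*CY+[0,0,.154])[0];cv2.circle(im,(int(round(u)),int(round(v))),0,(0,255,255),-1)
cv2.imwrite('pics/c6.png',cv2.resize(im[150:260,300:410],None,fx=5,fy=5,interpolation=cv2.INTER_NEAREST))
E
```

```text
t 3.85 p [ 0.5791 -0.1203  0.1296] open 0.0061 F [ 0.5 -1.2  0.1] T [ 0.01 -0.02  0.  ] j [-0.207  0.372  1.768  0.     1.002  1.524]
tcp proj side [[346.5 211.7]] bar top c [[347.1 200.8]] w5 tcp [[313.4 271.9]]
s5 0.12 214 x [-0.023 -0.006  0.008] y [-0.029 -0.013  0.029]
s5 0.13 61 x [-0.017  0.003  0.018] y [-0.007 -0.006  0.002]
s5 0.14 308 x [-0.015  0.04   0.06 ] y [-0.028 -0.005  0.029]
s5 0.15 266 x [-0.017  0.038  0.059] y [-0.028 -0.002  0.027]
s5 0.16 19 x [-0.001  0.007  0.01 ] y [-0.01   0.003  0.008]
s5 0.17 86 x [-0.006  0.007  0.012] y [-0.017 -0.009  0.015]
s5 0.18 97 x [-0.006  0.007  0.011] y [-0.017 -0.008  0.016]
s5 0.19 97 x [-0.005  0.007  0.012] y [-0.017 -0.007  0.015]
s5 0.2 83 x [0.    0.01  0.013] y [-0.019  0.003  0.018]
s5 0.21 192 x [-0.009  0.01   0.013] y [-0.029 -0.001  0.029]
s5 0.22 111 x [-0.013  0.011  0.016] y [-0.028 -0.009  0.029]
s5 0.23 146 x [-0.016  0.013  0.017] y [-0.019 -0.012  0.016]
s5 0.24 134 x [0.003 0.015 0.018] y [-0.027 -0.008  0.018]
w5 0.12 5445 x [-0.019  0.007  0.024] y [-0.029  0.002  0.029]
w5 0.13 117 x [0.016 0.019 0.019] y [-0.006 -0.001  0.005]
w5 0.14 453 x [0.017 0.04  0.059] y [-0.028 -0.001  0.028]
w5 0.15 8729 x [-0.011  0.044  0.059] y [-0.029 -0.     0.029]
w5 0.16 67 x [-0.01  -0.003  0.005] y [-0.003  0.003  0.003]
w5 0.17 523 x [0.006 0.011 0.011] y [-0.016  0.003  0.015]
w5 0.18 812 x [-0.001  0.007  0.011] y [-0.016 -0.003  0.016]
w5 0.19 770 x [-0.008  0.011  0.011] y [-0.016  0.003  0.016]
w5 0.2 1348 x [-0.01   0.007  0.013] y [-0.022 -0.     0.021]
w5 0.21 3466 x [-0.008  0.012  0.014] y [-0.029  0.004  0.029]
w5 0.22 3878 x [-0.008  0.007  0.012] y [-0.03   0.007  0.03 ]
w5 0.23 2559 x [0.007 0.017 0.018] y [-0.018 -0.003  0.017]
w5 0.24 5518 x [0.009 0.016 0.018] y [-0.022 -0.     0.021]
```

View pics/c6.png

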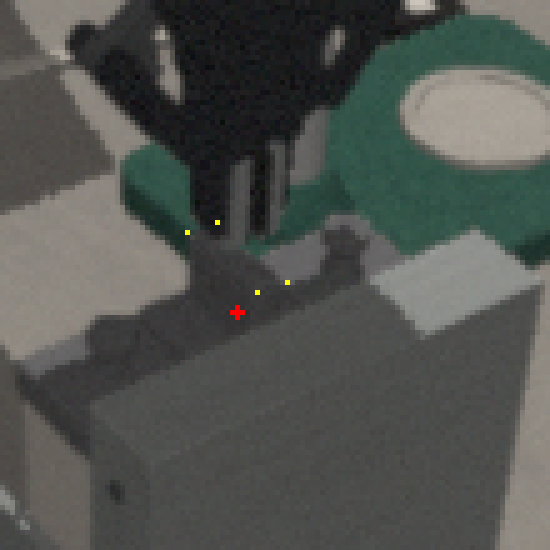

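```bash
python3 - <<'E'
from h import *
im,P=cloud('w5');d=load('w5')[1]
o=st();p=np.array(o['tcp_pos'])
for u in (296,300,304,325,331):
    print(u,[(v,P[v,u,2].round(4),round(float((P[v,u]-p)@CX),4)) for v in range(276,300,3)])
im,P=cloud('s5')
for u in (347,348,355):
    print(u,[(v,P[v,u,2].round(4)) for v in range(182,204,2)])
print(o['orientation'])
E
```

```text
t 3.85 p [ 0.5791 -0.1203  0.1296] open 0.0061 F [ 0.5 -1.2  0.1] T [ 0.01 -0.02  0.  ] j [-0.207  0.372  1.768  0.     1.002  1.524]
296 [(276, np.float64(0.1274), -0.0035), (279, np.float64(0.1266), -0.0057), (282, np.float64(0.1278), -0.007), (285, np.float64(0.1727), 0.011), (288, np.float64(0.1751), 0.0107), (291, np.float64(0.1787), 0.011), (294, np.float64(0.1813), 0.0108), (297, np.float64(0.1848), 0.0112)]
300 [(276, np.float64(0.1286), -0.003), (279, np.float64(0.1276), -0.0052), (282, np.float64(0.1266), -0.0076), (285, np.float64(0.172), 0.0107), (288, np.float64(0.1759), 0.0111), (291, np.float64(0.1787), 0.011), (294, np.float64(0.182), 0.0112), (297, np.float64(0.185), 0.0113)]
304 [(276, np.float64(0.1536), 0.0073), (279, np.float64(0.1539), 0.0059), (282, np.float64(0.154), 0.0043), (285, np.float64(0.1726), 0.011), (288, np.float64(0.1762), 0.0112), (291, np.float64(0.1792), 0.0112), (294, np.float64(0.182), 0.0112), (297, np.float64(0.1841), 0.0108)]
325 [(276, np.float64(0.1541), 0.0076), (279, np.float64(0.1537), 0.0058), (282, np.float64(0.1546), 0.0046), (285, 
[... 809 characters left out ...]
5)), (186, np.float64(0.1957)), (188, np.float64(0.1903)), (190, np.float64(0.1859)), (192, np.float64(0.1822)), (194, np.float64(0.1772)), (196, np.float64(0.1751)), (198, np.float64(0.1706)), (200, np.float64(0.1543)), (202, np.float64(0.1535))]
355 [(182, np.float64(0.197)), (184, np.float64(0.1926)), (186, np.float64(0.187)), (188, np.float64(0.184)), (190, np.float64(0.1797)), (192, np.float64(0.1748)), (194, np.float64(0.1711)), (196, np.float64(0.0335)), (198, np.float64(0.0289)), (200, np.float64(0.1262)), (202, np.float64(0.1263))]
[[-9.87196720e-01 -6.17324224e-05 -1.59507465e-01]
 [ 1.59507465e-01  1.55046429e-05 -9.87196722e-01]
 [ 6.34151514e-05 -9.99999998e-01 -5.45935046e-06]]
```

Both depth cameras put the fingertips at z of about 0.170, while the reported TCP is at 0.130. The real tips are therefore about 40 mm behind the reported TCP, and the gripper closed above the bar. I reopen, descend 40 mm, and check before closing.

Emit:
step_arm:
  motion: [34,0,0,0,0,0,0,34,0,0,0,0,0,0,34,0,0,0,0,0,0,34,0,0,0,0,0,0,34,0,0.7,0,0,0,0,34,0,1.2,0,0,0,0,34,0,1.5,0,0,0,0,34,0,1.55,0,0,0,0,34,0,1.55,0,0,0,0]

```text
clock: 4.75
tcp_pos: [0.579, -0.1203, 0.0906]
orientation: [[-0.987, -0.001, -0.159], [0.159, 0.0, -0.987], [0.001, -1.0, -0.0]]
ft_force: [-0.2, -0.4, -0.4]
opening: 0.0339
```

```bash
python3 - <<'E'
from h import *
grab('wrist','w6');grab('side','s6');o=st()
im=load('w6')[0];s=load('s6')[0]
a=cv2.resize(im[160:400,200:430],None,fx=1.7,fy=2.5,interpolation=cv2.INTER_CUBIC)
b=cv2.resize(s[130:290,290:420],(391,600),interpolation=cv2.INTER_CUBIC)
cv2.imwrite('pics/c7.png',np.hstack([a,b]))
im,P=cloud('w6');p=np.array(o['tcp_pos'])
for u in (270,274,356,360):
    print(u,[(v,P[v,u,2].round(4),round(float((P[v,u]-p)@CX),4)) for v in range(279,297,3)])
E
```

```text
t 4.85 p [ 0.5792 -0.1203  0.0909] open 0.0339 F [-0.  -0.7 -0.4] T [-0.01 -0.02 -0.  ] j [-0.207  0.42   1.796  0.     0.926  1.524]
270 [(279, np.float64(0.1276), 0.0111), (282, np.float64(0.1285), 0.01), (285, np.float64(0.1336), 0.0108), (288, np.float64(0.1367), 0.0108), (291, np.float64(0.1396), 0.0107), (294, np.float64(0.1426), 0.0108)]
274 [(279, np.float64(0.1269), 0.0108), (282, np.float64(0.1277), 0.0096), (285, np.float64(0.1328), 0.0104), (288, np.float64(0.137), 0.0109), (291, np.float64(0.1387), 0.0103), (294, np.float64(0.14), 0.0096)]
356 [(279, np.float64(0.127), 0.0109), (282, np.float64(0.1268), 0.0093), (285, np.float64(0.1334), 0.0107), (288, np.float64(0.1374), 0.0111), (291, np.float64(0.139), 0.0105), (294, np.float64(0.1425), 0.0108)]
360 [(279, np.float64(0.1274), 0.011), (282, np.float64(0.1267), 0.0093), (285, np.float64(0.1339), 0.011), (288, np.float64(0.1368), 0.0108), (291, np.float64(0.1391), 0.0105), (294, np.float64(0.1426), 0.0108)]
```

View pics/c7.png

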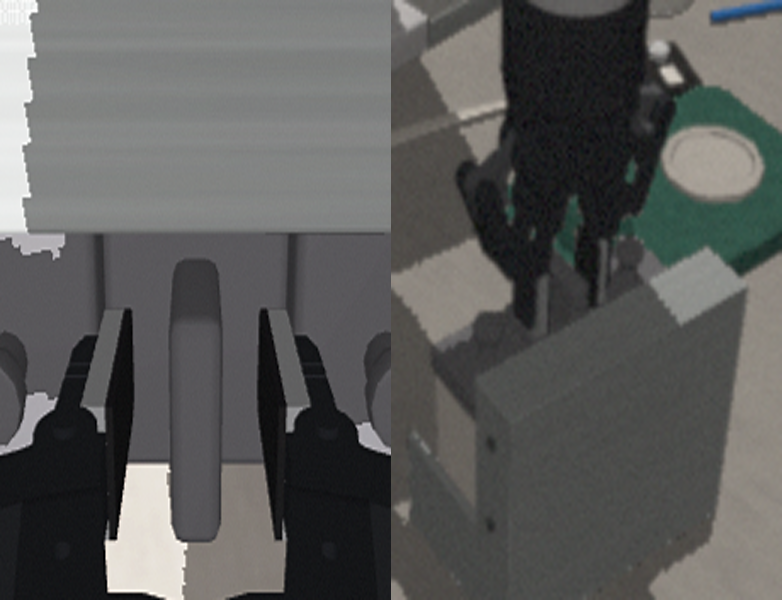

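Now the fingers straddle the bar and are centred on it (195 against 195 in the crop), with the tips about 4 mm above the lid. I close.

Emit:
step_arm:
  motion: [4,0,0,0,0,0,0,4,0,0,0,0,0,0,4,0,0,0,0,0,0,4,0,0,0,0,0,0,4,0,0,0,0,0,0,4,0,0,0,0,0,0]

```text
clock: 5.45
tcp_pos: [0.5796, -0.1204, 0.0914]
orientation: [[-0.987, 0.001, -0.159], [0.159, -0.0, -0.987], [-0.001, -1.0, 0.0]]
ft_force: [-0.7, 0.3, 6.0]
opening: 0.0108
```

```bash
python3 - <<'E'
from h import *
o=st()
p=np.array(o['tcp_pos']);R=np.array(o['orientation']).reshape(3,3)
piv=BAR-.024*CX+[0,0,.006]
for a in list(range(2,20,2))+[19.5]:
    Q=Rn.from_rotvec(-np.radians(a)*CY)
    t=piv+Q.apply(p-piv); print(a,rel(t,Q.as_matrix()@R,p,R).round(3).tolist())
E
```

```text
t 5.45 p [ 0.5796 -0.1204  0.0914] open 0.0108 F [-0.7  0.3  6. ] T [-0.01  0.08  0.02] j [-0.207  0.42   1.795 -0.     0.926  1.524]
2 [0.12, -0.032, -0.0, 0.0, 0.0, 0.035]
4 [0.241, -0.059, -0.0, 0.0, 0.0, 0.07]
6 [0.362, -0.083, -0.0, 0.0, 0.0, 0.105]
8 [0.485, -0.102, -0.0, 0.0, 0.0, 0.14]
10 [0.608, -0.117, -0.0, 0.0, 0.0, 0.175]
12 [0.731, -0.127, -0.0, 0.0, 0.0, 0.209]
14 [0.855, -0.134, -0.0, 0.0, 0.0, 0.244]
16 [0.979, -0.136, -0.0, 0.0, 0.0, 0.279]
18 [1.103, -0.133, -0.0, 0.0, 0.0, 0.314]
19.5 [1.196, -0.129, -0.0, 0.0, 0.0, 0.34]
```

Emit:
step_arm:
  motion: [4,0.12,-0.032,0,0,0,0.035,4,0.24,-0.06,0,0,0,0.07,4,0.36,-0.083,0,0,0,0.105,4,0.485,-0.102,0,0,0,0.14,4,0.61,-0.117,0,0,0,0.175,4,0.61,-0.117,0,0,0,0.175]

```text
clock: 6.05
tcp_pos: [0.5637, -0.1178, 0.0942]
orientation: [[-0.972, 0.173, -0.16], [0.157, -0.028, -0.987], [-0.176, -0.984, -0.0]]
ft_force: [0.9, -0.1, -0.3]
opening: 0.011
```

```bash
python3 - <<'E'
from h import *
grab('side','s7');o=st()
R=np.array(o['orientation']).reshape(3,3);print(np.degrees(Rn.from_matrix(R@Rtool(0).T).as_rotvec()))
s=load('s7')[0]
cv2.imwrite('pics/c8.png',cv2.resize(s[130:290,270:430],None,fx=3.7,fy=3.7,interpolation=cv2.INTER_CUBIC))
E
```

```text
t 6.1 p [ 0.564  -0.1179  0.0942] open 0.0109 F [ 0.5 -0.2  1.7] T [-0.   -0.14 -0.01] j [-0.215  0.314  1.972  0.015  0.681  1.505]
[-1.6061179  -9.92052089  0.01333807]
```

View pics/c8.png

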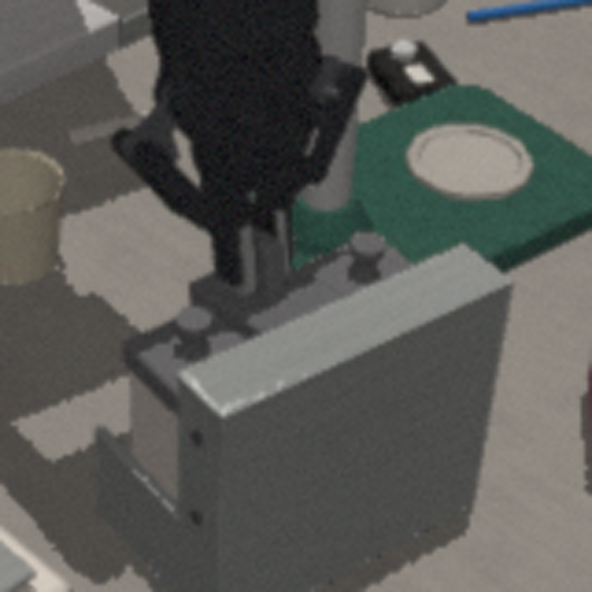

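At 10° the bar caddy leans out of the row, the neighbours stand still and the forces are low. I continue to about 19.5°.

```bash
python3 - <<'E'
from h import *
o=st()
p=np.array([.5796,-.1204,.0914]);R=Rtool(0)
piv=BAR-.024*CX+[0,0,.006]
def pose(a):
    Q=Rn.from_rotvec(-np.radians(a)*CY);return piv+Q.apply(p-piv),Q.as_matrix()@R
p1,R1=pose(10);print(p1)
for a in (12,14,16,18,19.5):
    t,Rr=pose(a);print(a,t.round(4),rel(t,Rr,p1,R1).round(3).tolist())
p2,R2=pose(19.5)
for nm,dv in(('up',[0,0,1]),('fwd',-CX)):print(nm,(R2.T@np.array(dv)).round(4))
E
```

```text
t 6.1 p [ 0.564  -0.1179  0.0942] open 0.0109 F [ 0.5 -0.2  1.7] T [-0.   -0.14 -0.01] j [-0.215  0.314  1.972  0.015  0.681  1.505]
[ 0.56459788 -0.11797019  0.09430956]
12 [ 0.5616 -0.1175  0.0946] [0.12, -0.032, -0.0, 0.0, -0.0, 0.035]
14 [ 0.5585 -0.117   0.0947] [0.241, -0.059, -0.0, 0.0, -0.0, 0.07]
16 [ 0.5554 -0.1165  0.0948] [0.362, -0.083, 0.0, 0.0, -0.0, 0.105]
18 [ 0.5524 -0.116   0.0947] [0.485, -0.102, -0.0, 0.0, -0.0, 0.14]
19.5 [ 0.5501 -0.1156  0.0946] [0.577, -0.113, -0.0, 0.0, 0.0, 0.166]
up [-0.3338 -0.9426  0.    ]
fwd [ 0.9426 -0.3338  0.    ]
```

Emit:
step_arm:
  motion: [4,0.12,-0.032,0,0,0,0.035,4,0.24,-0.06,0,0,0,0.07,4,0.36,-0.083,0,0,0,0.105,4,0.485,-0.102,0,0,0,0.14,4,0.577,-0.113,0,0,0,0.166,4,0.577,-0.113,0,0,0,0.166,4,0.577,-0.113,0,0,0,0.166]

```text
clock: 6.8
tcp_pos: [0.5501, -0.1156, 0.0943]
orientation: [[-0.931, 0.329, -0.159], [0.15, -0.053, -0.987], [-0.334, -0.943, -0.0]]
ft_force: [0.2, 0.1, 2.2]
opening: 0.011
```

```bash
python3 - <<'E'
from h import *
grab('side','s8');grab('wrist','w8');o=st()
R=np.array(o['orientation']).reshape(3,3);print(np.degrees(Rn.from_matrix(R@Rtool(0).T).as_rotvec()))
s=load('s8')[0];w=load('w8')[0]
cv2.imwrite('pics/c9.png',np.hstack([cv2.resize(s[140:290,280:380],(400,600),interpolation=cv2.INTER_CUBIC),cv2.resize(w[100:400,200:430],(400,600))]))
E
```

```text
t 6.9 p [ 0.5501 -0.1156  0.0943] open 0.011 F [ 0.1 -0.3  4. ] T [-0.04 -0.04 -0.02] j [-0.224  0.238  2.133  0.051  0.431  1.464]
[ -3.11422826 -19.25346234   0.02759315]
```

View pics/c9.png

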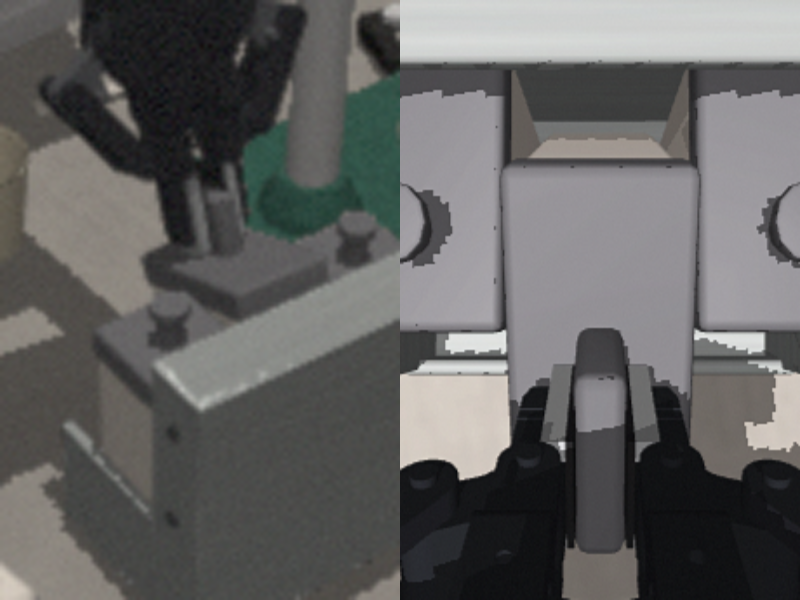

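The lid is clear of the rail and tilted about 19.5°, and the neighbours are in place. I lift straight up 38 mm.

Emit:
step_arm:
  motion: [4,-0.067,-0.19,0,0,0,0,4,-0.134,-0.377,0,0,0,0,4,-0.2,-0.566,0,0,0,0,4,-0.267,-0.754,0,0,0,0,4,-0.334,-0.943,0,0,0,0,4,-0.4,-1.13,0,0,0,0,4,-0.467,-1.32,0,0,0,0,4,-0.507,-1.433,0,0,0,0,4,-0.507,-1.433,0,0,0,0]

```text
clock: 7.8
tcp_pos: [0.5499, -0.1156, 0.1327]
orientation: [[-0.93, 0.331, -0.16], [0.15, -0.054, -0.987], [-0.335, -0.942, 0.0]]
ft_force: [-0.1, 0.1, -3.3]
opening: 0.0107
```

```bash
python3 - <<'E'
from h import *
grab('side','s9');grab('wrist','w9');o=st()
s=load('s9')[0];w=load('w9')[0]
cv2.imwrite('pics/c10.png',np.hstack([cv2.resize(s[140:290,280:380],(400,600),interpolation=cv2.INTER_CUBIC),cv2.resize(w[100:400,200:430],(400,600))]))
E
```

```text
t 7.9 p [ 0.5495 -0.1155  0.1321] open 0.0108 F [-0.9  0.5 -2.4] T [ 0.08  0.33 -0.02] j [-0.224  0.172  2.105  0.043  0.524  1.473]
```

View pics/c10.png

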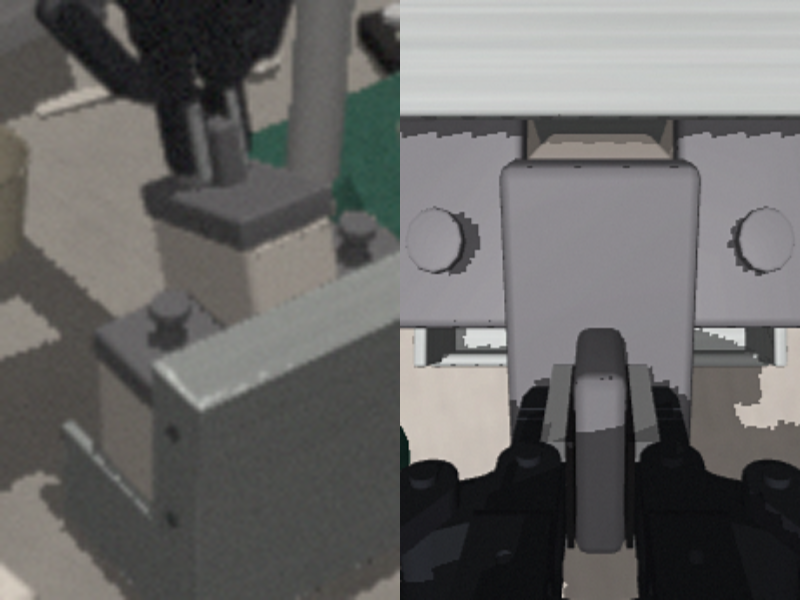

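The caddy is up 38 mm with its foot above the lip, and the neighbours have not moved. I go forward 40 mm, then up 125 mm.

Emit:
step_arm:
  motion: [4,0.377,-0.134,0,0,0,0,4,0.754,-0.267,0,0,0,0,4,1.131,-0.4,0,0,0,0,4,1.508,-0.534,0,0,0,0,4,1.308,-1.1,0,0,0,0,4,1.04,-1.854,0,0,0,0,4,0.773,-2.609,0,0,0,0,4,0.506,-3.363,0,0,0,0,4,0.172,-4.306,0,0,0,0,4,-0.162,-5.249,0,0,0,0]

```text
clock: 8.9
tcp_pos: [0.5089, -0.1089, 0.2578]
orientation: [[-0.931, 0.33, -0.16], [0.15, -0.053, -0.987], [-0.334, -0.943, -0.0]]
ft_force: [0.7, -0.3, -3.0]
opening: 0.0109
```

```bash
python3 - <<'E'
from h import *
grab('side','s10');grab('wrist','w10');o=st()
s=load('s10')[0];w=load('w10')[0]
cv2.imwrite('pics/c11.png',np.hstack([cv2.resize(s[60:310,230:430],(400,500),interpolation=cv2.INTER_CUBIC),cv2.resize(w,(400,300))[[*range(300)]+[0]*200]]))
# target: caddy centre at pan centre, tcp at (-.016 CX), height: foot .050 -> tcp z = .0914-.006+.05
pan=np.array([.4933,-.3454,0])
t=pan-.016*CX; print('hover',rel(t+[0,0,.21],Rtool(0)).round(3),'final z',.0914+.044)
E
```

```text
t 9.0 p [ 0.5115 -0.1096  0.2608] open 0.0109 F [ 1.   0.3 -2. ] T [0.01 0.28 0.02] j [-0.231 -0.068  2.035  0.032  0.828  1.483]
hover [ 0.557  1.964  9.428 -0.     0.    -0.347] final z 0.1354
```

View pics/c11.png

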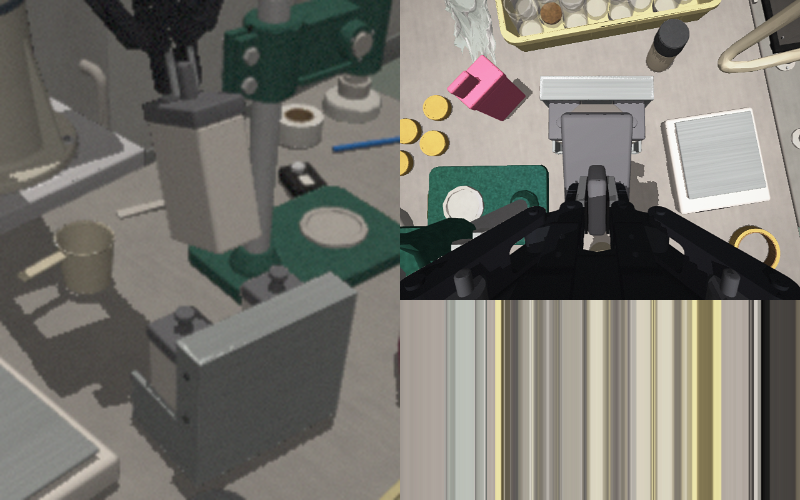

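The caddy is free above the rack, and the neighbours stand. I transfer to over the pan, upright, with yaw aligned to the pan.

```bash
cat >> h.py <<'E'
PAN=np.array([.4933,-.3454,0])
X0=np.array([1.,0,0]);Y0=np.array([0,1.,0])
E
python3 - <<'E'
from h import *
t=PAN-.016*X0
print(rel(t+[0,0,.24],Rtool(0,X0,Y0)).round(3))
im,P=cloud('w10')
for lo,hi,m in((.044,.056,'pan'),):
    Q=P.reshape(-1,3);s=(Q[:,0]>.38)&(Q[:,0]<.6)&(Q[:,1]<-.25)&(Q[:,1]>-.45)&(Q[:,2]>lo)&(Q[:,2]<hi);Q=Q[s]
    print(m,len(Q),Q[:,2].mean(),cv2.minAreaRect((Q[:,:2]*1000).astype(np.float32)))
E
```

```text
[ 0.141  0.838  9.531 -0.028 -0.159 -0.347]
pan 15539 0.050799718956648296 ((496.3320617675781, -347.5702819824219), (151.02581787109375, 150.3426971435547), 89.62882232666016)
```

Emit:
step_arm:
  motion: [4,0.02,0.1,1.2,0,0,0,4,0.05,0.2,2.6,-0.01,-0.03,-0.1,4,0.07,0.4,4,-0.02,-0.08,-0.2,4,0.1,0.6,5.4,-0.028,-0.159,-0.347,4,0.14,0.84,6.8,-0.028,-0.159,-0.347,4,0.14,0.84,8.2,-0.028,-0.159,-0.347,4,0.14,0.84,9,-0.028,-0.159,-0.347,4,0.14,0.84,9.5,-0.028,-0.159,-0.347,4,0.14,0.84,9.5,-0.028,-0.159,-0.347,4,0.14,0.84,9.5,-0.028,-0.159,-0.347]

```text
clock: 10.0
tcp_pos: [0.4755, -0.3433, 0.2356]
orientation: [[-1.0, -0.007, 0.0], [-0.0, 0.002, -1.0], [0.007, -1.0, -0.002]]
ft_force: [0.0, -0.2, -2.3]
opening: 0.0111
```

Emit:
step_arm:
  motion: [4,0,0,0,0,0,0,4,0,0,0,0,0,0]

```text
clock: 10.2
tcp_pos: [0.4761, -0.3432, 0.2363]
orientation: [[-1.0, -0.006, 0.001], [-0.001, 0.001, -1.0], [0.006, -1.0, -0.001]]
ft_force: [0.2, 0.3, -2.3]
opening: 0.0109
```

```bash
python3 - <<'E'
from h import *
grab('side','s11');o=st();grab('top','t11')
s=load('s11')[0];w=load('t11')[0]
cv2.imwrite('pics/c12.png',np.hstack([cv2.resize(s[40:340,100:430],(440,400),interpolation=cv2.INTER_CUBIC),cv2.resize(w[140:390,230:490],(360,400))]))
R=np.array(o['orientation']).reshape(3,3);print(R.round(4))
t=np.array([.495,-.3465,0])-.016*X0
print(rel(t+[0,0,.1384],Rtool(0,X0,Y0)).round(3))
# caddy foot / verticality from side cloud
im,P=cloud('s11')
Q=P.reshape(-1,3);c=np.array(o['tcp_pos']);s=(abs(Q[:,0]-.495)<.08)&(abs(Q[:,1]-c[1])<.06)&(Q[:,2]>.08)&(Q[:,2]<.30)
Q=Q[s];print(len(Q),np.percentile(Q,[0.5,99.5],axis=0).round(4))
E
```

```text
t 10.25 p [ 0.476  -0.3434  0.2364] open 0.0115 F [ 1.   0.1 -2.1] T [0.07 0.05 0.01] j [-0.626  0.262  1.668 -0.003  1.217  0.945]
[[-1.     -0.0064  0.0015]
 [-0.0015  0.0011 -1.    ]
 [ 0.0064 -1.     -0.0011]]
[-1.430e-01  3.918e+00  1.250e-01  1.000e-03  1.000e-03  6.000e-03]
4409 [[ 0.4555 -0.3687  0.1543]
 [ 0.5312 -0.3204  0.2995]]
```

View pics/c12.png

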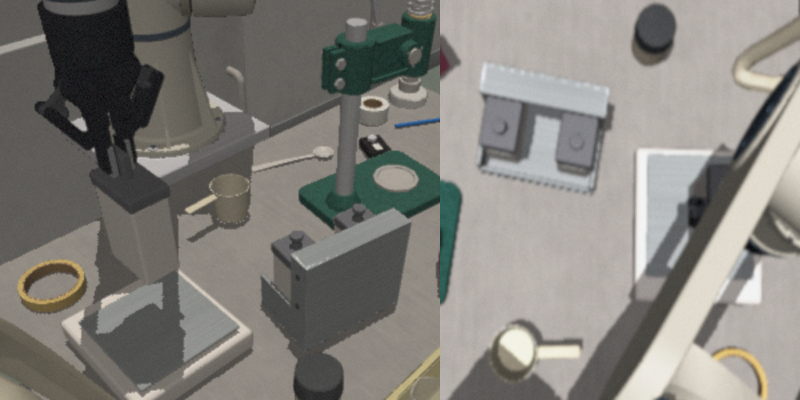

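The caddy is upright over the pan with its foot at z of about 0.152. I descend to about 4 mm above the pan.

Emit:
step_arm:
  motion: [4,-0.14,1,0.12,0,0,0.006,4,-0.14,2,0.12,0,0,0.006,4,-0.14,2.8,0.12,0,0,0.006,4,-0.14,3.4,0.12,0,0,0.006,4,-0.14,3.7,0.12,0,0,0.006,4,-0.14,3.88,0.12,0,0,0.006,4,-0.14,3.88,0.12,0,0,0.006,4,-0.14,3.88,0.12,0,0,0.006]

```text
clock: 11.1
tcp_pos: [0.4791, -0.3474, 0.1399]
orientation: [[-1.0, 0.0, 0.0], [-0.0, 0.0, -1.0], [-0.0, -1.0, -0.0]]
ft_force: [1.2, -0.6, -2.1]
opening: 0.0113
```

Emit:
step_arm:
  motion: [4,0,0.04,0,0,0,0,4,0,0.08,0,0,0,0,4,0,0.08,0,0,0,0]

```text
clock: 11.4
tcp_pos: [0.4787, -0.3472, 0.1373]
orientation: [[-1.0, -0.0, 0.0], [-0.0, 0.001, -1.0], [0.0, -1.0, -0.001]]
ft_force: [-0.4, -1.0, -1.8]
opening: 0.0111
```

Emit:
step_arm:
  motion: [4,0,0.02,0,0,0,0,4,0,0.04,0,0,0,0,4,0,0.04,0,0,0,0]

```text
clock: 11.7
tcp_pos: [0.4786, -0.3471, 0.1361]
orientation: [[-1.0, -0.001, 0.0], [-0.0, 0.001, -1.0], [0.001, -1.0, -0.001]]
ft_force: [-0.4, -0.3, -2.2]
opening: 0.0108
```

Emit:
step_arm:
  motion: [4,0,0.02,0,0,0,0,4,0,0.04,0,0,0,0,4,0,0.04,0,0,0,0]

```text
clock: 12.0
tcp_pos: [0.4787, -0.3472, 0.1355]
orientation: [[-1.0, -0.001, 0.0], [-0.0, 0.001, -1.0], [0.001, -1.0, -0.001]]
ft_force: [-1.1, 1.1, 3.5]
opening: 0.011
```

Emit:
step_arm:
  motion: [4,0,0.02,0,0,0,0,4,0,0.04,0,0,0,0,4,0,0.04,0,0,0,0]

```text
clock: 12.3
tcp_pos: [0.4787, -0.3472, 0.1355]
orientation: [[-1.0, -0.0, 0.0], [-0.0, 0.001, -1.0], [0.0, -1.0, -0.001]]
ft_force: [-5.0, 2.8, 11.9]
opening: 0.0114
```

Contact: z stalls at 0.1355 (predicted 0.1354) and the force has turned to +12 N. I check the picture before letting go.

```bash
python3 - <<'E'
from h import *
grab('side','s12');o=st()
s=load('s12')[0]
cv2.imwrite('pics/c13.png',cv2.resize(s[120:370,80:330],(600,600),interpolation=cv2.INTER_CUBIC))
E
```

```text
t 12.35 p [ 0.4787 -0.3472  0.1355] open 0.0109 F [-5.4  4.  11.4] T [ 0.49  0.79 -0.03] j [-0.63   0.366  1.763  0.     1.014  0.94 ]
```

View pics/c13.png

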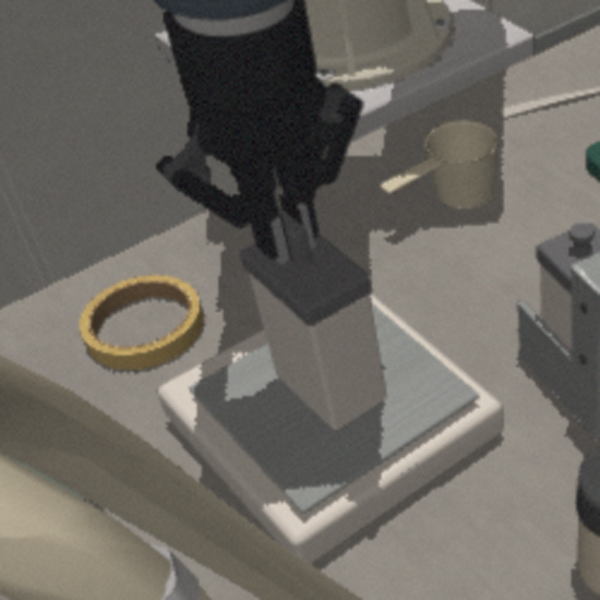

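It stands on the pan near the middle. I ease off 0.75 mm of the pressing, open, then rise.

Emit:
step_arm:
  motion: [4,0,-0.03,0,0,0,0,4,0,-0.03,0,0,0,0,34,0,-0.03,0,0,0,0,34,0,-0.03,0,0,0,0,34,0,-0.03,0,0,0,0,34,0,-0.03,0,0,0,0,34,0,-0.03,0,0,0,0,34,0,-0.03,0,0,0,0]

```text
clock: 13.15
tcp_pos: [0.4787, -0.3471, 0.1348]
orientation: [[-1.0, -0.001, 0.0], [-0.0, 0.001, -1.0], [0.001, -1.0, -0.001]]
ft_force: [-0.0, 0.4, 0.6]
opening: 0.0344
```

Emit:
step_arm:
  motion: [34,0,-0.3,0,0,0,0,34,0,-0.8,0,0,0,0,34,0,-1.6,0,0,0,0,34,0,-2.8,0,0,0,0,34,0,-4,0,0,0,0,34,0,-5,0,0,0,0,34,0,-5,0,0,0,0,34,0,-5,0,0,0,0]

```text
clock: 13.95
tcp_pos: [0.479, -0.3474, 0.2611]
orientation: [[-1.0, 0.001, 0.0], [-0.0, -0.0, -1.0], [-0.001, -1.0, 0.0]]
ft_force: [0.0, 0.6, -0.7]
opening: 0.0341
```

```bash
python3 - <<'E'
from h import *
grab('side','s13');o=st();grab('wrist','w13');grab('top','t13');st()
s=load('s13')[0];w=load('w13')[0]
cv2.imwrite('pics/c14.png',np.hstack([cv2.resize(s[100:400,80:430],(400,400),interpolation=cv2.INTER_CUBIC),cv2.resize(w,(400,400))]))
im,P=cloud('w13')
Q=P.reshape(-1,3);s=(abs(Q[:,0]-.495)<.09)&(abs(Q[:,1]+.3465)<.09)
L=Q[s&(Q[:,2]>.164)&(Q[:,2]<.176)];print('lid',L[:,2].mean(),cv2.minAreaRect((L[:,:2]*1000).astype(np.float32)))
A=np.c_[L[:,:2],np.ones(len(L))];print('slope',np.degrees(np.linalg.lstsq(A,L[:,2],rcond=None)[0][:2]))
B=Q[s&(Q[:,2]>.044)&(Q[:,2]<.056)];print('pan',cv2.minAreaRect((B[:,:2]*1000).astype(np.float32)))
E
```

```text
t 14.0 p [ 0.4785 -0.347   0.26  ] open 0.0342 F [ 0.7  0.1 -1. ] T [ 0.01 -0.01  0.01] j [-6.300e-01  2.470e-01  1.635e+00  1.000e-03  1.261e+00  9.400e-01]
t 14.1 p [ 0.4781 -0.3468  0.259 ] open 0.0342 F [-0.3  0.1 -0.2] T [ 0.02 -0.02 -0.01] j [-6.300e-01  2.480e-01  1.636e+00  1.000e-03  1.261e+00  9.400e-01]
lid 0.17092584954316373 ((493.0831298828125, -347.678955078125), (80.22584533691406, 50.1328125), 0.13910619914531708)
slope [-0.03710514  0.09877781]
pan ((496.33331298828125, -347.8470458984375), (150.13551330566406, 150.3085479736328), 89.6102523803711)
```

View pics/c14.png

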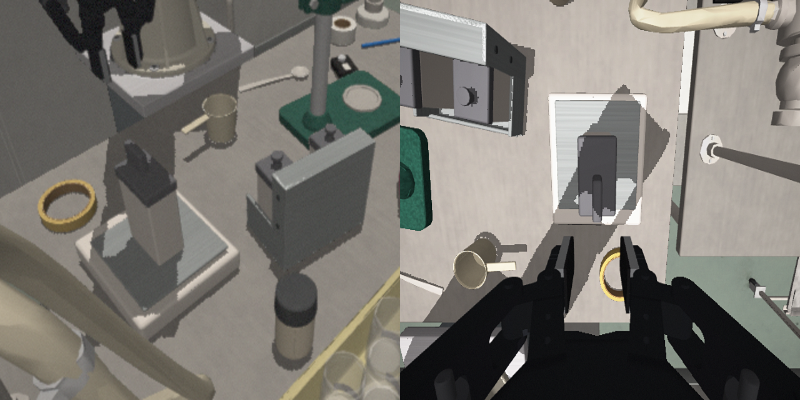

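```bash
python3 -c "
from h import *
st();print(ctrl.hand_in())"
```

```text
t 14.1 p [ 0.4781 -0.3468  0.259 ] open 0.0342 F [-0.3  0.1 -0.2] T [ 0.02 -0.02 -0.01] j [-6.300e-01  2.480e-01  1.636e+00  1.000e-03  1.261e+00  9.400e-01]
the job is handed in; nothing more can be done
None
```

I fetched the bar caddy from the middle place of the rack and set it on the scale pan; the job is handed in at 14.1 s. I gripped it by the bar, tipped it about 19.5° with its foot in place, lifted it 38 mm over the lip and brought it forward and up. I let go only after the force showed it standing on the pan.

**Last checks:**
- **Position:** the lid centre is about 3 mm from the pan centre.
- **Upright:** the lid lies level to about 0.1° at z = 0.171 m, against the 0.170 m expected.
- **Neighbours:** both knob caddies stand in the rack.
- **Gripper:** it is open and clear of everything.
- **Force:** the highest reading I saw was about 12 N, when pressing on the pan.

**What disagreed:**
- **TCP:** both cameras showed the real fingertips about 40 mm behind the reported TCP. The first closing therefore shut on air above the bar, touching nothing. I reopened, went 40 mm lower and gripped properly.
- **Pan centre:** the top and wrist cameras differed by 2–3 mm, so I aimed for the average.

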